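# Swing-check the bench magnifier's arm

### The job

The hinge of the bench magnifier has just been serviced: take the magnifier's arm (the one with the glass lens) by its upright grip and swing it unhurriedly all the way to its stop on the robot's left, then all the way to its stop on the robot's right, to feel for binding. Then bring it back, leave the lens centred over the bone that lies on its base plate, and let go. Do not push the bone about or move the lamp's arm next to it.

Things in the scene. Friction and masses are not known exactly. Their poses are not given: they have to be found in the camera images.
- magnifier: Bench magnifier stand, fixed: grey base plate 220 x 160 x 12 mm with a black rubber field towards the robot, and a steel post. Origin on the table under the post's centre; the arm's vertical hinge axis passes through it. x axis: from the lens side to the post (away from the robot, yawed up to 0.2 rad), y to the robot's left. The plate spans x -170 to 50 mm. Post and hub: 36 mm wide, top at 122 mm.
- mag_arm (a joint): Angle (rad) of the magnifier's horizontal arm about its vertical hinge. 0: the arm points along the stand's -x, towards the robot. It grows as the lens swings to the robot's left (clockwise from above). Stops at +0.75 (small blue pin at the hub) and -0.75 (small red pin). The hinge is evenly stiff (2 to 3 N at the grip); the arm stays where it is left.
- mag_grip (a point): Middle of the magnifier's upright grip: a round black plastic peg with a thin steel band, 18 mm in diameter, at the arm's free end, 165 mm from the hinge axis. This point is 150 mm above the table; the peg runs from 116 to 176 mm above the table, and the arm and lens around its foot end at 118 mm. Its x axis points to the hinge.
- lens (a point): Centre of the magnifier's round clear glass lens in a steel rim, 84 mm in outer diameter, 110 mm from the hinge axis on the line to the grip, 111 mm above the table.
- bone: Pale toe bone, loose, 52 mm long, about 28 mm wide and 29 mm high, lying on the magnifier's base plate within reach of the lens's arc. Origin at the centre of its underside, 12 mm above the table; x along the bone.
- lamp_grip (a point): The same kind of grip (18 mm peg, this point 150 mm above the table, 165 mm from its hinge) on the look-alike stand next to the magnifier, whose arm carries an opaque white lamp head instead of a lens, with a worn tooth on its base plate. Not to be moved.

How it is judged:
On the way, in this order (a step that is already met when the one before it is completed fails the run):
1. the magnifier's arm has been swung to its stop on the robot's left (within 5 degrees) (value of joint mag_arm above 0.66 rad), for 0.1 s.
2. then to its stop on the robot's right (within 5 degrees) (value of joint mag_arm below -0.66 rad), for 0.1 s.
At the end, for the whole second after the job is handed in: The lens's centre is within 20 mm (seen from above) of the bone's centre and the arm is at rest; the bone lies within 15 mm of where it lay, and the lamp's grip within 20 mm of where it was (horizontal distance between lens and bone below 0.02 m and velocity of joint mag_arm between -0.05 and 0.05 rad/s and distance of bone from where it was at the start of the episode below 0.015 m and distance of lamp_grip from where it was at the start of the episode below 0.02 m); the robot touches nothing.
It fails at once if the magnifier's arm is flung (faster than 3 rad/s) (velocity of joint mag_arm above 3 rad/s or velocity of joint mag_arm below -3 rad/s).
It fails at once if the bone is pushed about (by more than 15 mm) (distance of bone from where it was at the start of the episode above 0.015 m).
It fails at once if the lamp's arm is moved (its grip by more than 20 mm) (distance of lamp_grip from where it was at the start of the episode above 0.02 m).
It also fails if it takes over 48 s, if anything falls off the work surface, if the arm or the gripper's body presses on something with over 40 N, if the wrist force passes 120 N, or if a joint passes its speed limit or range.

### The arm

A 6-joint arm with a two-finger parallel gripper is mounted at the origin on the work surface. World frame = base frame: x ahead of the robot, y to its left, z up, the work surface at z = 0. Lengths are in m, angles in rad, forces in N, time in s.
With the tool pointing down it reaches from about 0.35 to 0.975 m from the base axis. Payload 17.4 kg.
Tool frame: the origin (TCP) lies on the mounting face of the last link; the fingertips stand 173 mm ahead of it and the grasp point (between the pads) lies 155 mm ahead of it; z points along the fingers, y is the line along which they close (so a half turn about z gives the same grasp; the last joint's range is limited). The gripper opens to 85 mm and grips with 20 to 120 N. Pads are 22 mm wide; open, the fingers measure 114 mm over their backs; the gripper's body (76 mm by 85 mm) begins 54 mm behind the grasp point. The pads swing forward as they close: fully open they stand 13 mm farther back than shut.
Start: joints at [1.255, 0.116, 1.442, -0, 1.584, -0.038], TCP at [0.185, 0.649, 0.405] pointing down, gripper open.
Joint ranges: [-2.83, 2.83], [-0.83, 2.19], [0.07, 2.5], [-1.14, 4.28], [0.01, 3], [-2.97, 2.97]. Speed limits (rad/s): [1.89, 1.89, 2.22, 3.14, 3.14, 3.14].

### API

Orientations are given as a unit quaternion [x, y, z, w].
In Python, from workcell import ctrl, vision gives the robot as it stands.
- The arm moves only by the tool step_arm, never from a script. Its argument "commands" is a list of rows, each a list of 3 entries, a list of its own where there are three numbers: the shift along the tool's x, y, z each as a share of 0.04 m, from -1 to 1, then the turn about the tool's z as a share of 6 degrees, from -1 to 1, then the gripper's target within -1 to 1 (fully open at 1, half-way at 0, shut at -1). In form: [[[dx, dy, dz], twist, claw], ...]. A call has exactly 5 rows; each row shifts and turns the commanded pose from where the row before left it, along the tool's axes as they then stand; what a row does not reach is not made up. A row lasts 1/12 s, in which the tool goes at most 41.7 mm and 7.16 degrees, less where a joint would pass 70% of its speed; a pose out of reach is approached as far as the arm can. A call with a number of a shift or a turn outside -1 to 1 is refused whole. A call with a gripper value outside its range is refused whole. The fingers move at their own pace and stop on an object; "squeeze" is the grip in N (left out, the last holds). Time passes only in rows, so rows that do not move let the fingers close, or fill a call up. It gives the time, the measured TCP pose, the force, the opening and the grip force at its end, in the units of the state.
- ctrl.get_obs(): the state, without advancing time (a new reading comes with each control period).
- vision.grab_frame(name): name is "scene" or "top" or "wrist"; returns (picture, depth): 384x512x3 uint8, red, green, blue; 384x512 float32, m along the optical axis (not along the pixel's ray), 0 where there is no reading.
- vision.camera_info(name): a dict with "fx", "fy", "cx", "cy" (pixels), "extrinsics" (4x4, takes a point from world to camera coordinates); the wrist camera has in their place "mount" (4x4, takes a point from camera to tool coordinates, whose origin is the TCP and whose axes are the flange's). Camera axes: x right, y up, looking along -z (the intrinsics and any distortion apply to the point x, -y, -z); pixel columns grow to the right and rows downward; lengths in m; the calibration is good to about 2 mm. The wrist camera is an equidistant fisheye: a pixel r from the principal point sees the ray r / f radians off the axis. A picture is of the moment at which its call begins: read the wrist's pose just before it. camera_info takes no time and is no camera call.
- ctrl.hand_in(): hands the job in; it is judged then, once.
The state is a dict: "time_s": time; "q": joint angles; "qd": joint speeds; "effort": joint torques, N m; "eef_pos": TCP position; "ee_rot": TCP orientation; "force": force on the tool from outside, world axes, zero at the start; "ft_torque": the same for the moment, N m; "grip_width": opening from 0.0 (shut) to 1.0 (fully open); "gripper_force": force on a finger pad.
Only numpy, scipy, OpenCV 4.12 (cv2) and the standard library are available. Lean on these libraries where they do the work, as an engineer would, in place of code of your own. Each camera call takes 0.05 s, during which the arm holds its last target. There are 200 camera calls.

## Working session

There is one attempt and no reset: what is moved stays moved. The work goes in short steps, Python scripts to look and compute and a tool call to move; the robot and the scene stay as the last step left them, time stands still between calls to the robot, and variables do not carry over. Pictures are saved under pics/ and viewed, at most 10 in all, crops included, and the job is handed in when it is done.

Besides the shell and the picture viewer there is one more tool, called after "Request:" by a JSON object that holds its "method" and its "body". step_arm: Moves the arm, as the interface text tells. Shift numbers are shares of 0.04 m and turn numbers shares of 6 degrees, none past 1 either way. Its arguments: {"type":"object","properties":{"commands":{"type":"array"},"squeeze":{"type":"number"}},"required":["commands"]}

```bash
mkdir -p pics; ls; python3 - <<'E'
from workcell import ctrl, vision
import numpy as np, cv2
o=ctrl.get_obs(); print(o['time_s'],o['eef_pos'],o['ee_rot'],o['grip_width'])
for n in ['scene','top']:
    p,d=vision.grab_frame(n); cv2.imwrite(f'pics/{n}0.png',p[:,:,::-1]); np.save(f'pics/{n}0d.npy',d)
    print(n,{k:np.round(v,4).tolist() if k!='name' else v for k,v in vision.camera_info(n).items()})
E
```

```text
pics
0.0 [0.18512351 0.64912783 0.4039494 ] [ 1.38464595e-01  9.90367204e-01 -5.87850388e-04 -1.04687420e-04] 1.0000650488900096
scene {'fx': 449.9346, 'fy': 449.9346, 'cx': 251.5168, 'cy': 194.1547, 'extrinsics': [[-0.0188, 0.9998, -0.0069, 0.0417], [-0.8236, -0.0115, 0.567, 0.4385], [0.5668, 0.0164, 0.8237, -1.2301], [0.0, 0.0, 0.0, 1.0]]}
top {'fx': 364.2409, 'fy': 364.2409, 'cx': 254.9686, 'cy': 196.1225, 'extrinsics': [[-0.0237, -0.9996, 0.0127, -0.0101], [0.9882, -0.0215, 0.1514, -0.6327], [-0.1511, 0.0161, 0.9884, -0.7124], [0.0, 0.0, 0.0, 1.0]]}
```

View pics/top0.png

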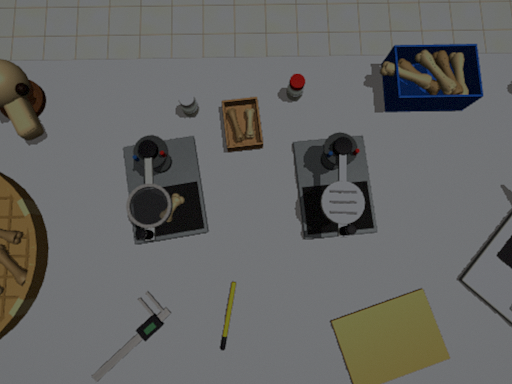

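View pics/scene0.png

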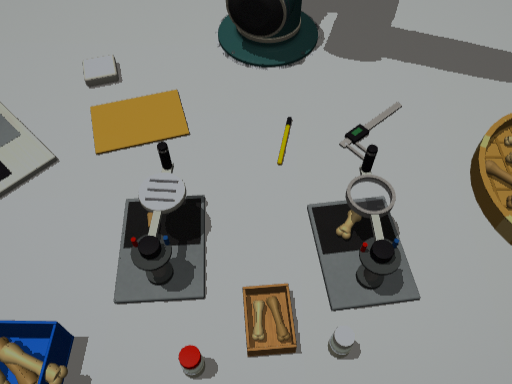

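The top view shows the magnifier on the left: hub near (148,149), lens at (150,206), grip near (150,235), and the bone partly under the lens at (172,207). The lamp is on the right, with its head at (343,202). In the scene view the magnifier's grip is at (370,158) and the bone at (349,222).

```bash
cat > h.py <<'E'
import numpy as np, cv2
from workcell import ctrl, vision
def cloud(n,d):
    c=vision.camera_info(n); v,u=np.mgrid[:384,:512]
    P=np.stack([(u-c['cx'])/c['fx']*d,-(v-c['cy'])/c['fy']*d,-d],-1)
    E=np.array(c['extrinsics']); return (P-E[:3,3])@E[:3,:3]
def plane(n,u,v,z):
    c=vision.camera_info(n);E=np.array(c['extrinsics']);R=E[:3,:3]
    o=-R.T@E[:3,3]; r=R.T@np.array([(u-c['cx'])/c['fx'],-(v-c['cy'])/c['fy'],-1])
    return o+r*(z-o[2])/r[2]
E
python3 - <<'E'
from h import *
for n,(x0,y0,x1,y1) in {'top':(110,120,220,255),'scene':(300,130,430,320)}.items():
    d=np.load(f'pics/{n}0d.npy'); X=cloud(n,d); im=cv2.imread(f'pics/{n}0.png')
    m=np.zeros(d.shape,bool); m[y0:y1,x0:x1]=1; m&=d>0
    for lab,lo,hi in [('grip',.125,.19),('hubtop',.114,.125),('lensring',.1,.118)]:
        k=m&(X[...,2]>lo)&(X[...,2]<hi)
        nn,L,st,ce=cv2.connectedComponentsWithStats(k.astype(np.uint8))
        for i in range(1,nn):
            if st[i,4]>8: q=X[L==i]; print(n,lab,st[i].tolist(),q.mean(0).round(4),q.min(0).round(3),q.max(0).round(3))
    b=(im[...,2].astype(int)-im[...,0]>25)&m&(X[...,2]<.08)
    q=X[b]; print(n,'bone',b.sum(),q.mean(0).round(4),q.min(0).round(3),q.max(0).round(3))
    for col,k in [('blue',(im[...,0].astype(int)-im[...,2]>60)),('red',(im[...,2].astype(int)-im[...,1]>90))]:
        k&=m; print(col,k.sum(),X[k].mean(0).round(4) if k.any() else '')
    s=4 if n=='top' else 3
    cv2.imwrite(f'pics/{n}c.png',cv2.resize(im[y0:y1,x0:x1],None,fx=s,fy=s,interpolation=cv2.INTER_CUBIC))
E
```

```text
top grip [135, 228, 17, 12, 159] [0.5527 0.1729 0.1638] [0.544 0.167 0.126] [0.563 0.184 0.177]
top hubtop [126, 140, 45, 101, 1003] [0.6484 0.1794 0.1182] [0.544 0.137 0.114] [0.735 0.22  0.125]
top hubtop [159, 151, 5, 5, 19] [0.7093 0.1547 0.1194] [0.706 0.151 0.115] [0.714 0.159 0.122]
top hubtop [132, 155, 5, 5, 19] [0.7016 0.2066 0.1187] [0.698 0.203 0.114] [0.706 0.211 0.122]
top hubtop [148, 200, 5, 4, 9] [0.6165 0.1755 0.1144] [0.613 0.172 0.114] [0.619 0.179 0.115]
top lensring [126, 136, 46, 105, 1865] [0.623  0.179  0.1128] [0.544 0.136 0.1  ] [0.75  0.22  0.118]
top lensring [159, 139, 4, 9, 12] [0.7358 0.1605 0.1005] [0.727 0.158 0.1  ] [0.743 0.164 0.102]
top lensring [161, 143, 5, 7, 10] [0.7278 0.1548 0.1008] [0.722 0.152 0.1  ] [0.734 0.16  0.102]
top lensring [160, 152, 7, 9, 23] [0.7073 0.1549 0.1048] [0.7   0.15  0.101] [0.716 0.161 0.116]
top bone 143 [0.6245 0.1442 0.0314] [0.586 0.129 0.011] [0.648 0.163 0.04 ]
blue 5 [0.7032 0.2059 0.1198]
red 3 [0.7101 0.1542 0.1201]
scene grip [362, 145, 16, 26, 257] [0.5591 0.1747 0.1561] [0.547 0.167 0.125] [0.565 0.185 0.178]
scene hubtop [347, 166, 49, 96, 1091] [0.6563 0.1801 0.1178] [0.546 0.137 0.114] [0.737 0.22  0.125]
scene hubtop [393, 239, 6, 6, 25] [0.7038 0.2066 0.1181] [0.699 0.203 0.114] [0.707 0.21  0.121]
scene hubtop [362, 243, 6, 5, 25] [0.7114 0.1549 0.1182] [0.707 0.151 0.115] [0.716 0.159 0.12 ]
scene lensring [346, 166, 50, 76, 1925] [0.6181 0.1783 0.1129] [0.546 0.137 0.1  ] [0.7   0.22  0.118]
scene lensring [392, 241, 6, 9, 27] [0.7055 0.2061 0.1104] [0.701 0.203 0.1  ] [0.708 0.21  0.118]
scene lensring [360, 246, 9, 8, 34] [0.7127 0.1552 0.1072] [0.705 0.151 0.1  ] [0.717 0.165 0.117]
scene lensring [369, 247, 25, 18, 120] [0.7307 0.1765 0.1093] [0.709 0.164 0.1  ] [0.737 0.203 0.118]
scene bone 328 [0.622  0.1517 0.0317] [0.577 0.13  0.01 ] [0.65  0.181 0.039]
blue 16 [0.6987 0.2093 0.1123]
red 14 [0.7102 0.1552 0.1185]
```

View pics/topc.png

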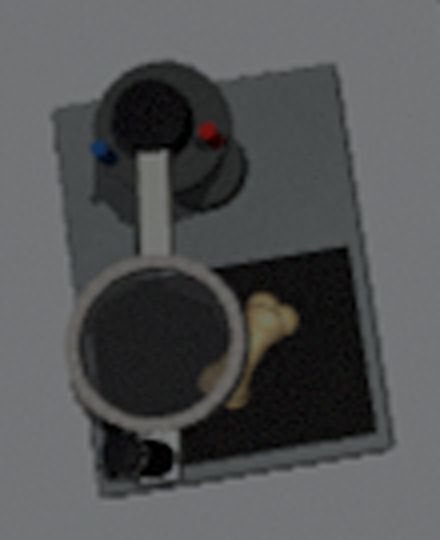

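View pics/scenec.png

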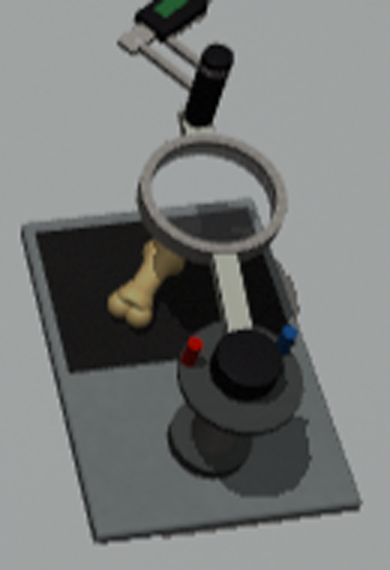

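The crops show the hub knob at top px (148,148.7), the ring centre at (149.3,205.7) and the grip just below the ring. The bone runs diagonally from knob end (183,195) to far end (165,219), partly under the rim. Next I'll refine the geometry.

```bash
python3 - <<'E'
from h import *
from scipy.optimize import least_squares
P=[]
for n,(x0,y0,x1,y1) in {'top':(110,120,220,255),'scene':(300,130,430,320)}.items():
    d=np.load(f'pics/{n}0d.npy'); X=cloud(n,d); im=cv2.imread(f'pics/{n}0.png'); m=np.zeros(d.shape,bool); m[y0:y1,x0:x1]=1
    hsv=cv2.cvtColor(im,cv2.COLOR_BGR2HSV)
    b=m&(hsv[...,0]>8)&(hsv[...,0]<28)&(hsv[...,1]>55)&(hsv[...,2]>45)
    nn,L,st,ce=cv2.connectedComponentsWithStats(b.astype(np.uint8)); i=1+np.argmax(st[1:,4]); print(n,'bone px',st[i])
    v,u=np.nonzero(L==i)
    q=np.array([plane(n,a,c,.027)[:2] for a,c in zip(u,v)],np.float32)
    (c,s,a)=cv2.minAreaRect(q*1000); print(n,'rect',np.round(c,1),np.round(s,1),a, 'mean',q.mean(0))
    Z=X[...,2]
    k=m&(Z>.107)&(Z<.119)
    q=X[k][:,:2]
    # ring: points between 30 and 44 mm of centre guess
    c0=np.array([.612,.1785])
    for _ in range(20):
        r=np.linalg.norm(q-c0,axis=1); w=q[(r>.033)&(r<.044)&(np.abs(q[:,1]-c0[1])>.012)]
        f=least_squares(lambda p:np.linalg.norm(w-p,axis=1)-.0385,c0,loss='soft_l1',f_scale=.002); c0=f.x
    print(n,'lens',c0.round(4),len(w))
    k=m&(Z>.17); q=X[k]; print(n,'griptop',q[:,:2].mean(0),(q.min(0)+q.max(0))[:2]/2,len(q))
    k=m&(Z>.116)&(X[...,0]>.695)&(np.abs(X[...,1]-.18)<.022); q=X[k]; print(n,'hub',q.mean(0),q.min(0),q.max(0))
    k=m&(Z>.08)&(Z<.12)&(X[...,0]>.69); q=X[k]; print(n,'disc',q.min(0),q.max(0))
print('knob',plane('top',148,148.75,.122))
E
```

```text
top bone px [166 193  19  29 176]
top rect [614.4 144.8] [28.6 62.9] 78.96280670166016 mean [0.6232638  0.14572333]
top lens [0.6076 0.1767] 482
top griptop [0.54148741 0.11372288] [0.53973927 0.08582597] 134
top hub [0.71681102 0.18173157 0.12135755] [0.69627665 0.15852282 0.11649682] [0.73522629 0.19898278 0.12541811]
top disc [0.69011013 0.14903597 0.09366368] [0.7502768  0.21548094 0.1199923 ]
scene bone px [336 209  26  30 346]
scene rect [616.6 153.7] [29.2 65.4] 57.66033172607422 mean [0.6181369 0.1531496]
scene lens [0.6114 0.1776] 587
scene griptop [0.83289303 0.07006028] [0.80311983 0.08421137] 180
scene hub [0.72027555 0.18202957 0.12047873] [0.69722918 0.15910535 0.11626509] [0.73733764 0.20018996 0.1233412 ]
scene disc [0.69003677 0.14908117 0.09213436] [0.75401964 0.21690456 0.11999392]
knob [0.71715989 0.17927754 0.122     ]
```

Request:
{"method": "step_arm", "body": {"commands": [[[0,0,0],-1,1],[[0,0,0],-1,1],[[0,0,0],-0.3,1],[[0,0,0],0,1],[[0,0,0],0,1]]}}

```text
time_s: 0.52
eef_pos: [0.1851, 0.6491, 0.4044]
ee_rot: [0.019, 1.0, -0.0, -0.0]
force: [0.5, 0.3, -0.4]
grip_width: 1.001
gripper_force: 0.0
```

Request:
{"method": "step_arm", "body": {"commands": [[[-0.6,-0.71,0],0,1],[[-0.65,-0.77,0],0,1],[[-0.65,-0.77,0],0,1],[[-0.65,-0.77,0],0,1],[[-0.65,-0.77,0],0,1]]}}

```text
time_s: 0.93
eef_pos: [0.3081, 0.4913, 0.4046]
ee_rot: [0.019, 1.0, -0.0, 0.0]
force: [0.6, 0.8, 1.3]
grip_width: 1.002
gripper_force: 0.0
```

Request:
{"method": "step_arm", "body": {"commands": [[[-0.65,-0.77,0],0,1],[[-0.65,-0.77,0],0,1],[[-0.65,-0.77,0],0,1],[[-0.65,-0.77,0],0,1],[[-0.65,-0.77,0],0,1]]}}

```text
time_s: 1.35
eef_pos: [0.4323, 0.3324, 0.4048]
ee_rot: [0.019, 1.0, 0.0, 0.0]
force: [1.1, 0.4, -0.6]
grip_width: 0.996
gripper_force: 0.0
```

Request:
{"method": "step_arm", "body": {"commands": [[[-0.65,-0.77,0],0,1],[[-0.65,-0.77,0],0,1],[[-0.65,-0.77,0],0,1],[[-0.5,-0.6,0],0,1],[[0,0,0],0,1]]}}

```text
time_s: 1.77
eef_pos: [0.5277, 0.2105, 0.4043]
ee_rot: [0.021, 1.0, -0.001, 0.0]
force: [-0.3, 0.4, -1.1]
grip_width: 1.0
gripper_force: 0.0
```

Request:
{"method": "step_arm", "body": {"commands": [[[-0.4,-0.45,0],0,1],[[-0.3,-0.4,0],0,1],[[0,0,0],0,1],[[0,0,0],0,1],[[0,0,0],0,1]]}}

```text
time_s: 2.18
eef_pos: [0.5517, 0.1796, 0.4046]
ee_rot: [0.019, 1.0, 0.0, -0.0]
force: [-0.6, -0.5, 0.3]
grip_width: 1.001
gripper_force: 0.0
```

```bash
python3 - <<'E'
from h import *
from scipy.spatial.transform import Rotation as R
o=ctrl.get_obs(); print(o['eef_pos'],o['ee_rot'])
c=vision.camera_info('wrist'); print({k:np.round(v,4).tolist() for k,v in c.items() if not isinstance(v,str)})
p,d=vision.grab_frame('wrist'); p=np.ascontiguousarray(p[:,:,::-1])
M=np.array(c['mount'])
def proj(w):
    t=R.from_quat(o['ee_rot']).inv().apply(np.array(w)-o['eef_pos'])
    q=np.linalg.inv(M)@np.append(t,1); x,y,z=q[0],-q[1],-q[2]; r=np.hypot(x,y); th=np.arctan2(r,z)
    return c['cx']+c['fx']*th*x/r, c['cy']+c['fy']*th*y/r
for w,col in [((.555,.1755,.176),(0,0,255)),((.6095,.177,.113),(0,255,0)),((.617,.149,.041),(255,0,0)),((.719,.18,.122),(255,255,0))]:
    u,v=proj(w); print(w,u,v); cv2.drawMarker(p,(int(round(u)),int(round(v))),col,cv2.MARKER_CROSS,8,1)
cv2.imwrite('pics/w1.png',p)
E
```

```text
[0.55174458 0.17963051 0.40461787] [ 1.88913742e-02  9.99821529e-01  6.62293527e-05 -1.47569384e-04]
{'fx': 297.3186, 'fy': 297.3186, 'cx': 257.8506, 'cy': 195.5307, 'mount': [[0.0001, 0.9449, 0.3273, 0.0861], [1.0, -0.0002, 0.0002, 0.0013], [0.0003, 0.3273, -0.9449, 0.0292], [0.0, 0.0, 0.0, 1.0]]}
(0.555, 0.1755, 0.176) 250.64188521558592 221.92970998931588
(0.6095, 0.177, 0.113) 256.119484390073 245.63388920006724
(0.617, 0.149, 0.041) 234.06395081336257 223.60512333024423
(0.719, 0.18, 0.122) 262.4740434567553 329.88117958267037
```

View pics/w1.png

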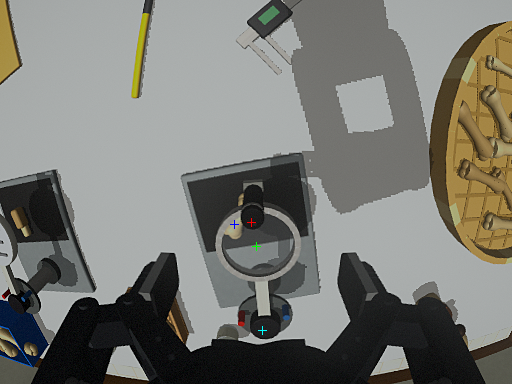

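The wrist view shows the peg top at (252,217), within about 4 mm of the prediction, with the fingers straddling it at (160,280) and (355,280). I'll descend and close.

Request:
{"method": "step_arm", "body": {"commands": [[[0,-0.09,0.4],0,1],[[0,0,0.7],0,1],[[0,0,0.7],0,1],[[0,0,0.45],0,1],[[0,0,0.24],0,1]]}}

```text
time_s: 2.65
eef_pos: [0.551, 0.1763, 0.3025]
ee_rot: [0.018, 1.0, -0.0, -0.001]
force: [-0.5, -0.7, 0.2]
grip_width: 0.992
gripper_force: 0.0
```

Request:
{"method": "step_arm", "body": {"commands": [[[0,0,0],0,0.3],[[0,0,0],0,-0.2],[[0,0,0],0,-1],[[0,0,0],0,-1],[[0,0,0],0,-1]], "squeeze": 30}}

```text
time_s: 3.07
eef_pos: [0.552, 0.1758, 0.3064]
ee_rot: [0.018, 1.0, 0.0, 0.001]
force: [-0.5, 0.0, -0.3]
grip_width: 0.3
gripper_force: 0.0
```

Request:
{"method": "step_arm", "body": {"commands": [[[0,0,0],0,-1],[[0,0,0],0,-1],[[0,0,0],0,-1],[[0,0,0],0,-1],[[0,0,0],0,-1]]}}

```text
time_s: 3.48
eef_pos: [0.552, 0.1757, 0.3061]
ee_rot: [0.019, 1.0, 0.0, 0.001]
force: [-2.1, -0.3, 6.7]
grip_width: 0.201
gripper_force: 29.4
```

Request:
{"method": "step_arm", "body": {"commands": [[[0.01,0.14,0],0.33,-1],[[0.01,0.31,0],0.72,-1],[[0.01,0.31,0],0.72,-1],[[0.01,0.31,0],0.72,-1],[[0.01,0.31,0],0.72,-1]]}}

```text
time_s: 3.9
eef_pos: [0.5593, 0.2306, 0.3062]
ee_rot: [0.187, 0.982, 0.0, 0.0]
force: [1.4, -2.1, 5.4]
grip_width: 0.199
gripper_force: 29.5
```

Request:
{"method": "step_arm", "body": {"commands": [[[0.01,0.31,0],0.72,-1],[[0.01,0.31,0],0.72,-1],[[0.01,0.31,0],0.72,-1],[[0.01,0.12,0],0.3,-1],[[0,0,0],0,-1]]}}

```text
time_s: 4.32
eef_pos: [0.577, 0.2694, 0.3061]
ee_rot: [0.311, 0.95, 0.001, 0.0]
force: [-1.5, 3.4, 8.0]
grip_width: 0.2
gripper_force: 29.6
```

```bash
cat > m.py <<'E'
from h import *
import sys
tag=sys.argv[1]; o=ctrl.get_obs(); print(o['time_s'],o['eef_pos'],o['force'])
for n in ['top','scene']:
    p,d=vision.grab_frame(n); cv2.imwrite(f'pics/{n}{tag}.png',p[:,:,::-1]); np.save(f'pics/{n}{tag}d.npy',d)
    im=cv2.imread(f'pics/{n}{tag}.png'); x0,y0,x1,y1={'top':(110,120,220,255),'scene':(300,130,430,320)}[n]
    X=cloud(n,d); m=np.zeros(d.shape,bool); m[y0:y1,x0:x1]=1
    hsv=cv2.cvtColor(im,cv2.COLOR_BGR2HSV)
    b=m&(hsv[...,0]>8)&(hsv[...,0]<28)&(hsv[...,1]>55)&(hsv[...,2]>45)
    nn,L,st,ce=cv2.connectedComponentsWithStats(b.astype(np.uint8)); i=1+np.argmax(st[1:,4]); v,u=np.nonzero(L==i)
    q=np.array([plane(n,a,c,.027)[:2] for a,c in zip(u,v)],np.float32)
    c,s,a=cv2.minAreaRect(q*1000); k=(L==i)&(X[...,2]>.014)&(X[...,2]<.06)
    print(n,'bone',st[i],np.round(c,1),np.round(s,1),round(a),'mean',q.mean(0).round(4),'cloud',X[k].mean(0).round(4))
E
python3 m.py L; python3 - <<'E'
import cv2,numpy as np
a=cv2.imread('pics/topL.png')[110:270,90:250];b=cv2.imread('pics/sceneL.png')[130:320,290:450]
cv2.imwrite('pics/L2.png',np.hstack([cv2.resize(a,(390,560)) if 0 else cv2.resize(a,(390,390)),cv2.resize(b,(390,390))]))
E
```

```text
4.3167 [0.57699623 0.26940075 0.30609162] [-1.45138417  3.4199691   8.03979301]
top bone [159 193  26  29 287] [615.8 153.7] [30.1 63.7] 56 mean [0.6165 0.1532] cloud [0.6148 0.1525 0.0329]
scene bone [336 209  26  30 366] [615.2 154.6] [29.2 68.7] 58 mean [0.6168 0.1541] cloud [0.6213 0.1527 0.0322]
```

View pics/L2.png

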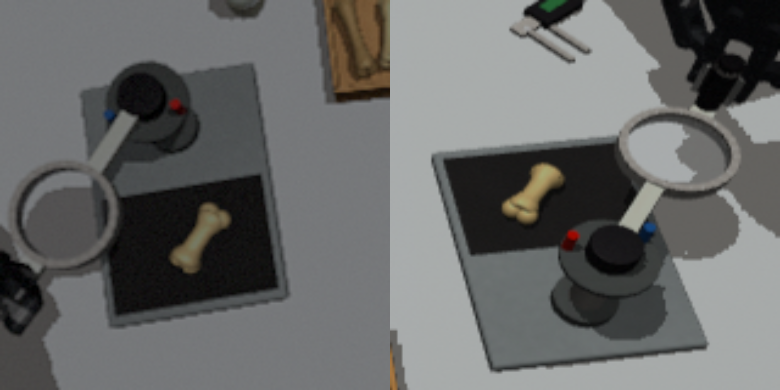

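The view from above shows the lens well left at crop (65,215), with the bone fully visible around (200,238), so the bone centre is about (0.616, 0.154). No stop force felt yet; push on slightly to feel it.

Request:
{"method": "step_arm", "body": {"commands": [[[0,0.1,0],0.2,-1],[[0,0.1,0],0.2,-1],[[0,0.1,0],0.2,-1],[[0,0,0],0,-1],[[0,0,0],0,-1]]}}

```text
time_s: 4.83
eef_pos: [0.5827, 0.2769, 0.306]
ee_rot: [0.34, 0.94, -0.003, -0.002]
force: [-30.9, -19.3, 19.3]
grip_width: 0.202
gripper_force: 32.5
```

The stop is felt (36 N against the hinge's 2–3 N). Now swing right.

Request:
{"method": "step_arm", "body": {"commands": [[[-0.01,-0.16,0],-0.33,-1],[[-0.03,-0.31,0],-0.72,-1],[[-0.03,-0.31,0],-0.72,-1],[[-0.03,-0.31,0],-0.72,-1],[[-0.03,-0.31,0],-0.72,-1]]}}

```text
time_s: 5.25
eef_pos: [0.5585, 0.2276, 0.306]
ee_rot: [0.176, 0.984, 0.001, 0.001]
force: [9.1, -0.2, 1.8]
grip_width: 0.207
gripper_force: 30.0
```

Request:
{"method": "step_arm", "body": {"commands": [[[-0.03,-0.31,0],-0.72,-1],[[-0.03,-0.31,0],-0.72,-1],[[-0.03,-0.31,0],-0.72,-1],[[-0.03,-0.31,0],-0.72,-1],[[-0.03,-0.31,0],-0.72,-1]]}}

```text
time_s: 5.67
eef_pos: [0.5523, 0.1659, 0.306]
ee_rot: [-0.012, 1.0, 0.0, 0.002]
force: [19.9, 4.4, -3.7]
grip_width: 0.203
gripper_force: 29.5
```

Request:
{"method": "step_arm", "body": {"commands": [[[-0.06,-0.31,0],-0.72,-1],[[-0.06,-0.31,0],-0.72,-1],[[-0.03,-0.31,0],-0.72,-1],[[-0.03,-0.31,0],-0.72,-1],[[-0.03,-0.31,0],-0.72,-1]]}}

```text
time_s: 6.08
eef_pos: [0.5704, 0.1062, 0.306]
ee_rot: [-0.199, 0.98, 0.0, 0.0]
force: [1.4, 2.7, 4.7]
grip_width: 0.206
gripper_force: 30.3
```

Request:
{"method": "step_arm", "body": {"commands": [[[-0.03,-0.31,0],-0.72,-1],[[-0.03,-0.31,0],-0.72,-1],[[-0.03,-0.31,0],-0.72,-1],[[-0.03,-0.31,0],-0.72,-1],[[-0.03,-0.2,0],-0.5,-1]]}}

```text
time_s: 6.5
eef_pos: [0.6054, 0.0599, 0.306]
ee_rot: [-0.368, 0.93, -0.0, 0.001]
force: [-2.5, 0.5, 6.6]
grip_width: 0.203
gripper_force: 30.4
```

Request:
{"method": "step_arm", "body": {"commands": [[[0,-0.1,0],-0.2,-1],[[0,-0.1,0],-0.2,-1],[[0,0,0],0,-1],[[0,0,0],0,-1],[[0,0,0],0,-1]]}}

```text
time_s: 6.92
eef_pos: [0.6107, 0.0549, 0.306]
ee_rot: [-0.386, 0.923, -0.0, 0.001]
force: [5.3, 2.4, 4.0]
grip_width: 0.202
gripper_force: 30.1
```

Request:
{"method": "step_arm", "body": {"commands": [[[-0.01,-0.1,0],-0.2,-1],[[-0.01,-0.1,0],-0.2,-1],[[0,-0.05,0],-0.1,-1],[[0,0,0],0,-1],[[0,0,0],0,-1]]}}

```text
time_s: 7.33
eef_pos: [0.6165, 0.0508, 0.3057]
ee_rot: [-0.411, 0.912, 0.004, -0.002]
force: [-35.3, 26.3, 17.5]
grip_width: 0.2
gripper_force: 34.2
```

Request:
{"method": "step_arm", "body": {"commands": [[[0.01,0.16,0],0.33,-1],[[0.01,0.31,0],0.72,-1],[[0.01,0.31,0],0.72,-1],[[0.01,0.31,0],0.72,-1],[[0.01,0.31,0],0.72,-1]]}}

```text
time_s: 7.75
eef_pos: [0.5799, 0.0897, 0.3059]
ee_rot: [-0.25, 0.968, -0.0, 0.001]
force: [6.4, 2.0, 1.2]
grip_width: 0.199
gripper_force: 30.7
```

Request:
{"method": "step_arm", "body": {"commands": [[[0.01,0.31,0],0.72,-1],[[0.01,0.31,0],0.72,-1],[[0.01,0.31,0],0.72,-1],[[0.01,0.16,0],0.36,-1],[[0,0,0],0,-1]]}}

```text
time_s: 8.17
eef_pos: [0.5608, 0.1295, 0.3059]
ee_rot: [-0.121, 0.993, 0.0, 0.0]
force: [-4.5, 0.3, 6.0]
grip_width: 0.201
gripper_force: 31.0
```

Request:
{"method": "step_arm", "body": {"commands": [[[0,0.12,0],0.28,-1],[[0,0.12,0],0.28,-1],[[0,0,0],0,-1],[[0,0,0],0,-1],[[0,0,0],0,-1]]}}

```text
time_s: 8.58
eef_pos: [0.5586, 0.1379, 0.3059]
ee_rot: [-0.093, 0.996, 0.0, -0.001]
force: [-12.8, -0.9, 10.5]
grip_width: 0.204
gripper_force: 31.4
```

```bash
cat > lens.py <<'E'
from h import *
import sys
from scipy.optimize import least_squares
t=sys.argv[1]
for n,(x0,y0,x1,y1) in {'top':(110,120,230,255),'scene':(300,130,430,320)}.items():
    X=cloud(n,np.load(f'pics/{n}{t}d.npy')); m=np.zeros(X.shape[:2],bool); m[y0:y1,x0:x1]=1
    q=X[m&(X[...,2]>.105)&(X[...,2]<.116)][:,:2]; c0=np.array([.614,.152])
    for _ in range(20):
        r=np.linalg.norm(q-c0,axis=1); w=q[(r>.033)&(r<.044)&(np.abs(q[:,1]-c0[1])>.012)]
        c0=least_squares(lambda p:np.linalg.norm(w-p,axis=1)-.0385,c0,loss='soft_l1',f_scale=.002).x
    print(n,'lens',c0.round(4),len(w))
E
python3 m.py C; python3 lens.py C
```

```text
8.5833 [0.55862446 0.13794847 0.30586974] [-12.82720559  -0.90842635  10.47058153]
top lens [0.6119 0.1505] 17Traceback (most recent call last):
  File "m.py", line 10, in <module>
    nn,L,st,ce=cv2.connectedComponentsWithStats(b.astype(np.uint8)); i=1+np.argmax(st[1:,4]); v,u=np.nonzero(L==i)
                                                                         ~~~~~~~~~^^^^^^^^^^
    return _wrapfunc(a, 'argmax', axis=axis, out=out, **kwds)
    return bound(*args, **kwds)
ValueError: attempt to get argmax of an empty sequence
Traceback (most recent call last):
  File "lens.py", line 6, in <module>
    X=cloud(n,np.load(f'pics/{n}{t}d.npy')); m=np.zeros(X.shape[:2],bool); m[y0:y1,x0:x1]=1
              ~~~~~~~^^^^^^^^^^^^^^^^^^^^^
FileNotFoundError: [Errno 2] No such file or directory: 'pics/sceneCd.npy'
```

The robot blocks the top view, so I'll let go, rise and back off, then check.

Request:
{"method": "step_arm", "body": {"commands": [[[0,0,0],0,-0.4],[[0,0,0],0,0],[[0,0,0],0,0.6],[[0,0,0],0,1],[[0,0,0],0,1]]}}

```text
time_s: 9.05
eef_pos: [0.5591, 0.1378, 0.305]
ee_rot: [-0.093, 0.996, -0.0, -0.0]
force: [-0.0, -0.9, -0.1]
grip_width: 0.854
gripper_force: 0.0
```

Request:
{"method": "step_arm", "body": {"commands": [[[0,0,0],0,1],[[0,0,-0.3],0,1],[[0,0,-0.6],0,1],[[0,0,-0.9],0,1],[[0,0,-0.9],0,1]]}}

```text
time_s: 9.47
eef_pos: [0.5587, 0.1378, 0.4147]
ee_rot: [-0.093, 0.996, -0.0, -0.001]
force: [-0.1, -1.0, 1.1]
grip_width: 1.0
gripper_force: 0.0
```

Request:
{"method": "step_arm", "body": {"commands": [[[0.2,0.8,0],0,1],[[0.2,0.9,0],0,1],[[0.2,0.9,0],0,1],[[0.2,0.9,0],0,1],[[0.2,0.9,0],0,1]]}}

```text
time_s: 9.88
eef_pos: [0.4861, 0.3047, 0.4144]
ee_rot: [-0.093, 0.996, 0.0, 0.0]
force: [0.9, -0.3, -0.4]
grip_width: 0.999
gripper_force: 0.0
```

Request:
{"method": "step_arm", "body": {"commands": [[[0.2,0.9,0],0,1],[[0.2,0.9,0],0,1],[[0.2,0.5,0],0,1],[[0,0,0],0,1],[[0,0,0],0,1]]}}

```text
time_s: 10.3
eef_pos: [0.4459, 0.3902, 0.4138]
ee_rot: [-0.094, 0.996, 0.0, 0.0]
force: [0.2, -1.0, -0.5]
grip_width: 1.0
gripper_force: 0.0
```

```bash
python3 m.py D; python3 lens.py D; python3 - <<'E'
import cv2,numpy as np
a=cv2.imread('pics/topD.png')[110:270,90:250];b=cv2.imread('pics/sceneD.png')[130:320,290:450]
cv2.imwrite('pics/D2.png',np.hstack([cv2.resize(a,(390,390)),cv2.resize(b,(390,390))]))
E
```

```text
10.3 [0.4459462  0.39022413 0.41382396] [ 0.18592176 -1.02353754 -0.52933431]
top bone [160 193  21  28 250] [616.7 154.5] [23.5 62.6] 58 mean [0.6157 0.1552] cloud [nan nan nan]
scene bone [336 218  23  21 246] [622.9 148.8] [29.  49.5] 61 mean [0.6267 0.1481] cloud [0.63   0.147  0.0313]
top lens [0.6128 0.1473] 271
scene lens [0.6173 0.1529] 351m.py:13: RuntimeWarning: Mean of empty slice.
  print(n,'bone',st[i],np.round(c,1),np.round(s,1),round(a),'mean',q.mean(0).round(4),'cloud',X[k].mean(0).round(4))
  ret = um.true_divide(
```

View pics/D2.png

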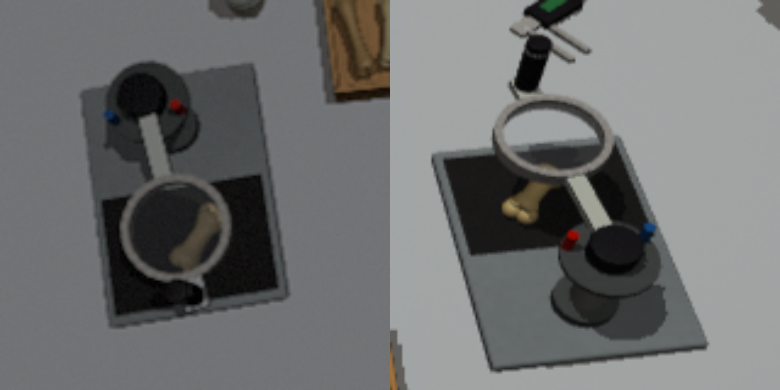

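The lens is at about (0.614, 0.151) and the bone, unmoved, at about (0.616, 0.154). They are centred to within a few mm, and the robot is clear.

```bash
python3 -c "
from workcell import ctrl
print(ctrl.hand_in())"
```

```text
the job is handed in; nothing more can be done
None
```

I swung the magnifier to its left stop and then its right stop (contact felt at both), left the lens about 4 mm from the bone's centre by camera, let go and handed in; the bone hadn't moved, the robot never went near the lamp, and no verdict was returned.

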